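Lock the press mould with its T-key

TASK

Take the T-key (the one with the flat wooden paddle grip) out of the rack and pass its head down through the slot in the press mould's sprung lid and through the narrower keeper slot hidden beneath, feeling for the keeper because it does not sit exactly under the lid's slot. Then push the lid down with the key, turn the key a quarter turn so that its head seats crosswise in the notch under the keeper, and let go, so that the key alone holds the lid down. Leave the round-knobbed plug, the cup, the bowl and the two bear figures standing where they are.

Things in the scene. Friction and masses are not known exactly. Their poses are not given: they have to be found in the camera images.
- key: T-key, 94 mm tall, about 0.25 kg, upright in the rack. Origin on its axis at the underside of its round steel shoulder (56 mm diameter, z 0 to 8 mm); z up. Above the shoulder a flat wooden paddle grip 64 mm long (key x), 16 mm thick (key y), from z 8 to 52 mm. Below it a shank 12 mm in diameter and the T-head. A half turn about z makes no difference.
- head (a point): centre of the underside of the key's T-head, 42 mm below the shoulder's underside. The head is a steel bar 48 mm long along the key's x (parallel to the paddle), 12 mm wide along its y and 10 mm high (32 to 42 mm below the shoulder).
- rack: fixed wooden rack, 80 mm (x) by 180 mm (y), top at 55 mm, two slots 60 mm (x) by 24 mm (y) at y = +55 and -55 mm. Key and plug hang by the shoulder, one in each (either way round), the shoulder's underside at 55 mm, the key's x about along the rack's x. A tray 70 mm wide, 12 mm high on its +x side (to x = 120 mm) carries the cup. Origin: centre of the block's underside.
- press: press mould, fixed: a plywood box 160 by 160 mm, walls 50 mm high, over it a sprung wooden lid, 155 mm square, with guide posts (95 mm high) 66 mm from the middle along x and y. A 12 mm high ledge on its +x side (to x = 155 mm) carries the bowl. Origin: centre of the box's underside on the table; z up. Inside, the space under the keeper is free down to 12 mm height or less.
- below_slot (a point): point of the press straight below the middle of the lid's slot, 52 mm above the table, level with the top of the hidden keeper: a fixed 10 mm steel plate with a slot 54 mm long (press x) by 16 mm wide (press y). The keeper's slot may lie up to 5 mm off this point along press y, either way (not measured: feel for it; a head that misses stops on the plate, shoulder 12 mm above the lid).
- lid (a joint): how far the lid is pushed down, m: 0 up, 0.015 at its hard stop. The springs need about 4 N to start and 0.7 N per mm more (14.5 N at the stop). Ribs under the keeper block the head from turning until the lid is down by more than 0.012; turned crosswise (along press y) it rises between the ribs, into a notch 19 mm wide and 4 mm deep, and the key then holds the lid at about 0.008.
- slot (a point): centre of the slot in the lid, level with the lid's top (82 mm above the table when the lid is up; moves with the lid). The slot is 60 mm long along the press's x and 28 mm wide along its y; the lid is 12 mm thick.
- plug: bystander: plug with a round wooden knob, 34 mm in diameter, and a plain shank, hanging in the rack's other slot; shoulder 56 mm in diameter like the key's, top at 105 mm. Origin at the underside of its shoulder.
- cup: bystander: white cup, 58 mm in diameter, 60 mm tall, on the rack's tray. Origin: centre of its underside.
- pinch_pot: bystander: terracotta bowl, 60 mm in diameter, 38 mm tall, on the press's ledge. Origin: centre of its underside.
- bear: bystander: white fired-clay bear, 110 mm long, 67 mm tall, on the table to the robot's left. Origin: under its middle.
- bear2: bystander: terracotta bear, same size, on the table to the robot's right. Origin: under its middle.
Mind the look-alikes: they are no part of the job. What is shaped like the key but green or turquoise is not meant.

How it is judged:
On the way, in this order (a step that is already met when the one before it is completed fails the run):
1. the T-key is lifted clear of the rack (z of key in the frame of rack above 0.1 m), for 0.1 s.
2. the key's head is through the keeper slot, parallel to it (horizontal distance between key and press below 0.015 m and z of key in the frame of press below 0.086 m and angle between the x axis of key and the x axis of press, either way round below 0.25 rad), for 0.1 s.
At the end, for the whole second after the job is handed in: The released T-key stands upright (within 0.12 rad) and at rest in the press, within 15 mm of its middle, its paddle and head crosswise to the slot (within 0.26 rad), the shoulder's underside 69 to 79 mm above the table, holding the lid down by 5.5 to 10.5 mm (value of joint lid between 0.0055 and 0.0105 m and angle between the x axis of key and the y axis of press, either way round below 0.26 rad and angle between key's own z axis and vertical below 0.12 rad and horizontal distance between key and press below 0.015 m and z of key in the frame of press between 0.069 and 0.079 m and linear speed of key below 0.02 m/s and contact force between key and the fingers below 0.1 N); the robot touches nothing.
It fails at once if the plug is shifted more than 40 mm or tipped over (distance of plug from where it was at the start of the episode above 0.04 m or angle between plug's own z axis and vertical above 0.6 rad).
It fails at once if the cup is shifted more than 40 mm or tipped over (distance of cup from where it was at the start of the episode above 0.04 m or angle between cup's own z axis and vertical above 0.6 rad).
It fails at once if the bowl is shifted more than 40 mm or tipped over (distance of pinch_pot from where it was at the start of the episode above 0.04 m or angle between pinch_pot's own z axis and vertical above 0.6 rad).
It fails at once if the white bear is shifted more than 40 mm or tipped over (distance of bear from where it was at the start of the episode above 0.04 m or angle between bear's own z axis and vertical above 0.6 rad).
It fails at once if the terracotta bear is shifted more than 40 mm or tipped over (distance of bear2 from where it was at the start of the episode above 0.04 m or angle between bear2's own z axis and vertical above 0.6 rad).
It also fails if it takes over 61 s, if anything falls off the work surface, if the arm or the gripper's body presses on something with over 40 N, if the wrist force passes 120 N, or if a joint passes its speed limit or range.

ROBOT

A 6-joint arm with a two-finger parallel gripper is mounted at the origin on the work surface. World frame = base frame: x ahead of the robot, y to its left, z up, the work surface at z = 0. Lengths are in m, angles in rad, forces in N, time in s.
With the tool pointing down it reaches from about 0.225 to 0.725 m from the base axis. Payload 3.1 kg.
Tool frame: the origin (TCP) lies on the centre line of the jaws, within the pads' length; the fingertips stand 17 mm ahead of it and the grasp point (between the pads) lies 2 mm behind it (bot.nose_length is the z of the fingertips in the tool frame, in m); z points along the fingers, y is the direction in which the jaws open and shut (so a half turn about z gives the same grasp; the last joint's range is limited). The gripper opens to 85 mm and grips with 20 to 120 N. Pads are 22 mm wide; open, the fingers measure 114 mm over their backs; the gripper's body (76 mm by 85 mm) begins 54 mm behind the grasp point. The pads swing forward as they close: fully open they stand 13 mm farther back than shut.
Start: joints at [1.146, 0.048, 0.099, 1.622, 0, 1.443], TCP at [0.154, 0.502, 0.248] pointing down, gripper open.
Joint ranges: [-2.91, 2.91], [-0.99, 1.94], [-1.21, 1.42], [-2.12, 2.29], [-1.49, 1.47], [-3.14, 3.14]. Speed limits (rad/s): [2.79, 2.79, 3.14, 3.14, 3.14, 3.14].

INTERFACE

Orientations are given as a unit quaternion [x, y, z, w].
In Python, from workcell import readout, imaging, bot gives the robot as it stands. The module is installed in compiled form; this text tells all that it offers.
- The arm moves only by the tool apply_moves, never from a script. Its argument "steps" is a list of rows, each an object with "jaw": the gripper's target within -1 to 1 (shut at 1, half-way at 0, fully open at -1); "dp": the shift along the tool's x, y, z scaled (see below), a list of three; "rotation": the turn, a rotation vector about the tool's x, y, z scaled (see below), a list of three. In form: [{"jaw": jaw, "dp": [tx, ty, tz], "rotation": [wx, wy, wz]}, ...]. A call has 1 to 12 rows; each row shifts and turns the commanded pose from where the row before left it, along the tool's axes as they then stand; what a row does not reach is not made up. The controller multiplies each number of a shift by 0.025 m and each number of a turn by 6 degrees. A row lasts 1/8 s, in which the tool goes at most 62.5 mm and 10.7 degrees, less where a joint would pass 70% of its speed; a pose out of reach is approached as far as the arm can. A call with a number of a shift or a turn outside -1 to 1 is refused whole. A call with a gripper value outside its range is refused whole. The fingers move at their own pace and stop on an object; the grip force is fixed at half the most. Time passes only in rows, so rows that do not move let the fingers close. It gives the time, the measured TCP pose, the force and the opening at its end, in the units of the state.
- readout.observe(): the state, without advancing time (a new reading comes with each control period).
- imaging.snapshot(name): name is "side" or "top"; returns the picture (400x640x3 uint8, red, green, blue); there is no depth.
- imaging.camera_model(name): a dict with "vfov" (degrees; the focal length in pixels is half the picture's height over the tangent of half this angle, whatever the lens; pixels are square), "cx", "cy" (the principal point, pixels), "k1" (the pictures are not rectified: a ray, as slopes to the right and down, at radius r is drawn at 1 + k1 r^2 times it, then the intrinsics apply), "extrinsics" (4x4, takes a point from camera to world coordinates). Camera axes: x right, y down, z forward; pixel columns grow to the right and rows downward; lengths in m; the calibration is good to about 2 mm. A picture is of the moment at which its call begins. camera_model takes no time and is no camera call.
- bot.sign_off(): hands the job in, once; it reports no verdict.
The state is a dict: "clock": time; "joint_pos": joint angles; "joint_velocities": joint speeds; "effort": joint torques, N m; "eef_pos": TCP position; "eef_rot": TCP orientation; "wrist_force": force on the tool from outside, world axes, zero at the start; "wrist_torque": the same for the moment, N m; "grip_width": finger opening in m.
Only numpy, scipy, OpenCV 4.12 (cv2) and the standard library are available. Lean on these libraries where they do the work, as an engineer would, in place of code of your own. Each camera call takes 0.05 s, during which the arm holds its last target. There are 200 camera calls.

## Working session

There is one attempt and no reset: what is moved stays moved. The work goes in short steps, Python scripts to look and compute and a tool call to move; the robot and the scene stay as the last step left them, time stands still between calls to the robot, and variables do not carry over. Pictures are saved under pics/ and viewed, about 8 in all and at most 12, crops included, and the job is handed in when it is done.

Besides the shell and the picture viewer there is one more tool, called after "Emit:" as name([rows], argument=value, ...), one row to a line, values as JSON. apply_moves: Moves the arm, as the interface text tells. Shifts and turns lie within -1 to 1; 1 stands for 0.025 m of shift or 6 degrees of turn. Its arguments: {"type":"object","properties":{"steps":{"type":"array","items":{"type":"object","properties":{"jaw":{"type":"number"},"dp":{"type":"array","items":{"type":"number","minimum":-1,"maximum":1}},"rotation":{"type":"array","items":{"type":"number","minimum":-1,"maximum":1}}}}}},"required":["steps"]}

```bash
mkdir -p pics; cat > h.py <<'E'
import numpy as np, cv2
from workcell import readout, imaging, bot
def cam(n):
    m=imaging.camera_model(n); f=200/np.tan(np.radians(m['vfov'])/2)
    return m,f,np.array(m['extrinsics'])
def ray(n,u,v):
    m,f,T=cam(n); d=np.array([(u-m['cx'])/f,(v-m['cy'])/f]); x=d.copy()
    for _ in range(20): x=d/(1+m['k1']*(x@x))
    return T[:3,3],T[:3,:3]@np.array([x[0],x[1],1])
def pt(n,u,v,z):
    o,d=ray(n,u,v); return o+d*(z-o[2])/d[2]
def proj(n,p):
    m,f,T=cam(n); q=T[:3,:3].T@(np.array(p)-T[:3,3]); x=q[:2]/q[2]; x=x*(1+m['k1']*(x@x))
    return x*f+[m['cx'],m['cy']]
def snap(n,name,crop=None,s=1):
    im=imaging.snapshot(n)[:,:,::-1]
    if crop: a,b,c,d=crop; im=im[b:d,a:c]
    im=cv2.resize(im,None,fx=s,fy=s,interpolation=cv2.INTER_CUBIC); cv2.imwrite('pics/'+name,im)
E
python3 - <<'E'
from h import *
snap('top','t0.png',None,1.25);snap('side','s0.png',None,1.25)
for n in('top','side'): print(cam(n))
print(readout.observe())
E
```

```text
({'vfov': 44.92508577080146, 'cx': 317.01292255779185, 'cy': 206.87697020531533, 'k1': -0.12994054026130517, 'extrinsics': array([[ 0.02594507, -0.99705356,  0.07218756,  0.43493582],
       [-0.99951113, -0.02461319,  0.01927923, -0.02143745],
       [-0.01744566, -0.07265247, -0.99720473,  1.66487813],
       [ 0.        ,  0.        ,  0.        ,  1.        ]])}, np.float64(483.7369407720276), array([[ 0.02594507, -0.99705356,  0.07218756,  0.43493582],
       [-0.99951113, -0.02461319,  0.01927923, -0.02143745],
       [-0.01744566, -0.07265247, -0.99720473,  1.66487813],
       [ 0.        ,  0.        ,  0.        ,  1.        ]]))
({'vfov': 42.62664724114565, 'cx': 319.86439155388445, 'cy': 194.2407112560195, 'k1': 0.004238928671288768, 'extrinsics': array([[ 0.98250676, -0.13140162,  0.13196245,  0.36375175],
       [-0.18519202, -0.6148014 ,  0.76663104, -1.13134319],
       [-0.01960586, -0.77765857, -0.62838107,  0.97916773],
       [ 0.        ,  0.        ,  0.        ,  1.        ]])}, np.float64(512.6212192386143), array([[ 0.98250676, -0.13140162,  0.13196245,  0.363
[... 177 characters left out ...]
 1.        ]]))
{'clock': 0.1, 'joint_pos': array([1.14619673e+00, 4.86791909e-02, 9.77208909e-02, 1.62200538e+00,
       4.52761753e-05, 1.44301831e+00]), 'joint_velocities': array([-0.00117196, -0.00196012,  0.00362789,  0.00025306,  0.00014785,
        0.00046445]), 'effort': array([ 2.41672882e-03, -3.39850366e+01,  3.20936251e+01,  1.57381513e-02,
       -1.04347744e-04, -6.48983672e-06]), 'eef_pos': array([0.15332217, 0.50156147, 0.24721603]), 'eef_rot': array([ 1.47866517e-01,  9.89006733e-01, -1.03643414e-03, -3.17288924e-04]), 'wrist_force': array([0.30659357, 0.69197362, 0.50450119]), 'wrist_torque': array([-0.00075427, -0.00085295, -0.00067061]), 'grip_width': 0.08558768552106666}
```

View pics/t0.png

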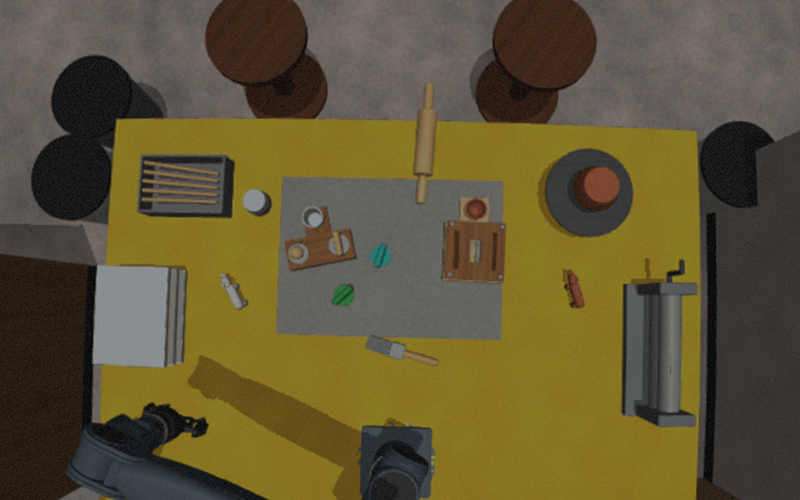

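View pics/s0.png

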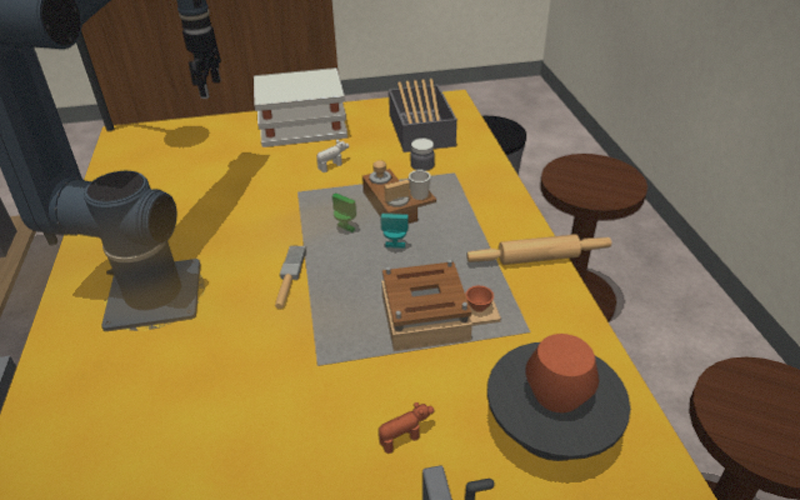

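The top view (×1.25) shows the key in the rack at about (338,243) and the press slot at (475,250). The plug is at (298,253). I'll enlarge both views.

```bash
python3 - <<'E'
from h import *
T=imaging.snapshot('top')[:,:,::-1];S=imaging.snapshot('side')[:,:,::-1]
R=lambda I,a,b,s: cv2.resize(I[b:b+300//s*1, a:a+400//s],(400,300),interpolation=cv2.INTER_CUBIC)
# 5x crops 80x60
A=R(T,222,160,5);B=R(T,345,170,5)
C=R(S,280,120,5);D=R(S,300,200,5)
im=np.vstack([np.hstack([A,B]),np.hstack([C,D])])
im=np.clip(im*1.5,0,255).astype(np.uint8)
cv2.imwrite('pics/c0.png',im)
E
```

```text
(no output)
```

View pics/c0.png

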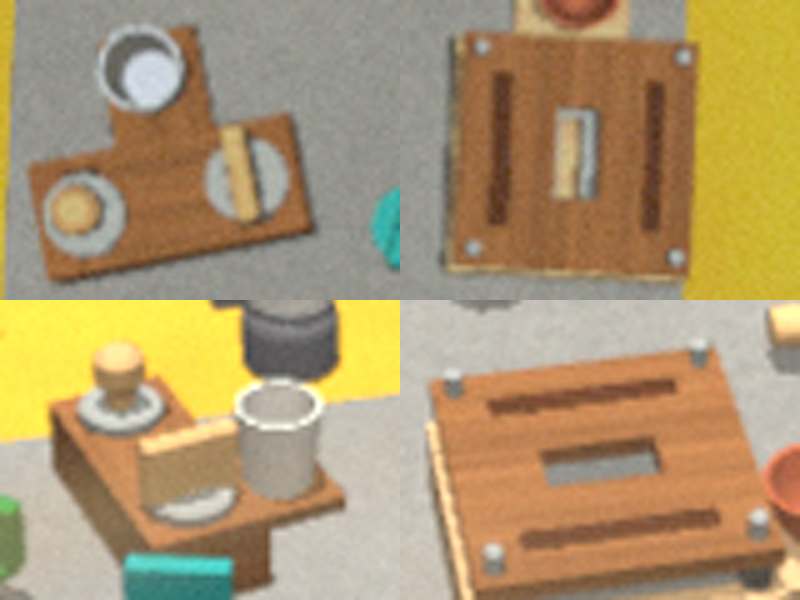

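```bash
cat > m.py <<'E'
from h import *
def A(p,z): return pt('top',222+(p[0]+.5)/5-.5,160+(p[1]+.5)/5-.5,z)
def B(p,z): return pt('top',345+(p[0]-400+.5)/5-.5,170+(p[1]+.5)/5-.5,z)
def C(p,z): return pt('side',280+(p[0]+.5)/5-.5,120+(p[1]-300+.5)/5-.5,z)
def D(p,z): return pt('side',300+(p[0]-400+.5)/5-.5,200+(p[1]-300+.5)/5-.5,z)
ang=lambda v: np.degrees(np.arctan2(v[1],v[0]))
k=[A(p,.107) for p in [(222,127),(243,124),(260,218),(237,223)]]
print('key top',np.mean(k,0),'ang',ang((k[0]+k[1]-k[2]-k[3])),np.linalg.norm((k[0]+k[1]-k[2]-k[3])/2))
print('key shoulder',A((247,178),.063),'plug knob',A((76,210),.105),'sh',A((84,213),.063))
r=[A(p,.055) for p in [(30,165),(289,115),(312,230),(50,281)]]
print('rack',np.mean(r,0),'yaw',ang(r[0]+r[3]-r[1]-r[2])-90, np.linalg.norm(r[0]-r[1]),np.linalg.norm(r[0]-r[3]))
b=[B(p,.095) for p in [(483,47),(684,57),(677,257),(474,247)]]
print('press posts',np.mean(b,0),'yaw',ang(b[0]+b[1]-b[2]-b[3]),ang(b[0]+b[3]-b[1]-b[2])-90,np.linalg.norm(b[0]-b[1]),np.linalg.norm(b[0]-b[3]))
s=[B(p,.082) for p in [(557,108),(598,110),(596,200),(553,198)]]
print('slot',np.mean(s,0),np.linalg.norm(s[0]-s[1]),np.linalg.norm(s[0]-s[3]))
print('keeper edge',B((579,155),.052),'left',B((556,155),.052))
d=[D(p,.095) for p in [(453,375),(698,346),(758,517),(494,552)]]
print('side posts',np.mean(d,0),'yaw',ang(d[1]+d[2]-d[0]-d[3]),np.linalg.norm(d[0]-d[1]),np.linalg.norm(d[1]-d[2]))
c=[C(p,.107) for p in [(138,444),(236,420)]]
print('side key top front edge?',c,np.mean(c,0))
for p in [(0.41,.1,.1),(.41,-.2,.1)]: print(proj('top',p))
E
python3 m.py
```

```text
key top [0.58521488 0.16330861 0.107     ] ang 11.473430267777742 0.06294302093166171
key shoulder [0.58615514 0.16403778 0.063     ] plug knob [0.55863543 0.27042076 0.105     ] sh [0.56008368 0.2727972  0.063     ]
rack [0.57243578 0.21654181 0.055     ] yaw 12.333841091350507 0.17826367508339785 0.07967108177186245
press posts [ 0.57636015 -0.19743129  0.095     ] yaw -1.3735385954747727 -1.4114496969744863 0.13185720130949347 0.13097433868201572
slot [ 0.57597629 -0.1964824   0.082     ] 0.027054668439444006 0.05941702666035784
keeper edge [ 0.57798301 -0.20180883  0.052     ] left [ 0.5775992 -0.1863876  0.052    ]
side posts [ 0.57307595 -0.19844191  0.095     ] yaw -1.4737683104036585 0.13097740487600573 0.13101789984796103
side key top front edge? [array([0.5503204 , 0.15917233, 0.107     ]), array([0.6138443 , 0.17235381, 0.107     ])] [0.58208235 0.16576307 0.107     ]
[287.70241897 248.82481284]
[380.60035294 251.18964526]
```

Emit:
apply_moves([
  {"jaw": -1, "dp": [0, 0, 0], "rotation": [0, 0, -0.96]},
  {"jaw": -1, "dp": [0, 0, 0], "rotation": [0, 0, -0.96]},
  {"jaw": -1, "dp": [0, 0, 0], "rotation": [0, 0, -0.96]},
  {"jaw": -1, "dp": [0, 0, 0], "rotation": [0, 0, -0.96]},
  {"jaw": -1, "dp": [0, 0, 0], "rotation": [0, 0, -0.96]},
  {"jaw": -1, "dp": [-0.8, -0.9, 0], "rotation": [0, 0, 0]},
  {"jaw": -1, "dp": [-0.8, -0.9, 0], "rotation": [0, 0, 0]},
  {"jaw": -1, "dp": [-0.8, -0.9, 0], "rotation": [0, 0, 0]},
  {"jaw": -1, "dp": [-0.8, -0.9, 0], "rotation": [0, 0, 0]},
  {"jaw": -1, "dp": [-0.8, -0.9, 0], "rotation": [0, 0, 0]},
  {"jaw": -1, "dp": [-0.8, -0.9, 0], "rotation": [0, 0, 0]},
  {"jaw": -1, "dp": [0, 0, 0], "rotation": [0, 0, 0]},
])

```text
clock: 1.7
eef_pos: [0.2998, 0.3934, 0.248]
eef_rot: [-0.101, 0.995, -0.0, -0.0]
wrist_force: [-0.2, -0.1, 0.7]
grip_width: 0.0854
```

```bash
cat > g.py <<'E'
import sys
from h import *
from scipy.spatial.transform import Rotation as R
# usage: g.py x y z yaw_of_jaw(deg): shift in tool axes (units) after turning, turn units
s=readout.observe(); M=R.from_quat(s['eef_rot']).as_matrix()
x,y,z,a=map(float,sys.argv[1:5])
def T(a):
    a=np.radians(a); Y=np.array([np.cos(a),np.sin(a),0]);Z=np.array([0,0,-1.]); return np.c_[np.cross(Y,Z),Y,Z]
W=T(a)
print('t',s['clock'],'pos',s['eef_pos'].round(4),'jawyaw',np.degrees(np.arctan2(M[1,1],M[0,1])).round(2),'tilt',np.degrees(np.arccos(-M[2,2])).round(2),'w',s['grip_width'].round(4),'F',s['wrist_force'].round(1),'q',s['joint_pos'].round(2))
d=np.array([x,y,z])-s['eef_pos']
print('now-frame shift',(M.T@d/.025).round(3),'after-turn shift',(W.T@d/.025).round(3),'turn',(np.degrees(R.from_matrix(M.T@W).as_rotvec())/6).round(3))
E
python3 g.py .584 .164 .2 101.7
```

```text
Traceback (most recent call last):
  File "g.py", line 10, in <module>
    print('t',s['clock'],'pos',s['eef_pos'].round(4),'jawyaw',np.degrees(np.arctan2(M[1,1],M[0,1])).round(2),'tilt',np.degrees(np.arccos(-M[2,2])).round(2),'w',s['grip_width'].round(4),'F',s['wrist_force'].round(1),'q',s['joint_pos'].round(2))
                                                                                                                                                                ^^^^^^^^^^^^^^^^^^^^^
AttributeError: 'float' object has no attribute 'round'
```

```bash
sed -i "s/s\['grip_width'\].round(4)/round(s['grip_width'],4)/" g.py; python3 g.py .584 .164 .2 101.7
```

```text
t 1.7 pos [0.2998 0.3934 0.248 ] jawyaw 101.61 tilt 0.04 w 0.0854 F [-0.2 -0.1  0.7] q [ 0.78 -0.03  0.02  1.62 -0.    0.58]
now-frame shift [ -9.291 -11.273   1.921] after-turn shift [ -9.272 -11.289   1.918] turn [-0.005 -0.004 -0.015]
```

Emit:
apply_moves([
  {"jaw": -1, "dp": [-0.8, -0.95, 0], "rotation": [0, 0, 0]},
  {"jaw": -1, "dp": [-0.8, -0.95, 0], "rotation": [0, 0, 0]},
  {"jaw": -1, "dp": [-0.8, -0.95, 0], "rotation": [0, 0, 0]},
  {"jaw": -1, "dp": [-0.8, -0.95, 0], "rotation": [0, 0, 0]},
  {"jaw": -1, "dp": [-0.8, -0.95, 0], "rotation": [0, 0, 0]},
  {"jaw": -1, "dp": [-0.8, -0.95, 0], "rotation": [0, 0, 0]},
  {"jaw": -1, "dp": [-0.8, -0.95, 0], "rotation": [0, 0, 0]},
  {"jaw": -1, "dp": [-0.8, -0.95, 0], "rotation": [0, 0, 0]},
  {"jaw": -1, "dp": [-0.8, -0.95, 0], "rotation": [0, 0, 0]},
  {"jaw": -1, "dp": [-0.8, -0.95, 0], "rotation": [0, 0, 0]},
  {"jaw": -1, "dp": [-0.8, -0.95, 0], "rotation": [0, 0, 0]},
  {"jaw": -1, "dp": [0, 0, 0], "rotation": [0, 0, 0]},
])

```text
clock: 3.2
eef_pos: [0.5682, 0.1832, 0.2473]
eef_rot: [-0.102, 0.995, 0.0, -0.001]
wrist_force: [-0.7, 0.3, -0.2]
grip_width: 0.0855
```

```bash
python3 g.py .584 .164 .088 101.7
```

```text
t 3.2 pos [0.5682 0.1832 0.2473] jawyaw 101.69 tilt 0.06 w 0.0855 F [-0.7  0.3 -0.2] q [ 0.2   0.24  0.31  1.64  0.   -0.  ]
now-frame shift [-0.471 -0.88   6.372] after-turn shift [-0.464 -0.878  6.372] turn [ 0.002 -0.01  -0.001]
```

Emit:
apply_moves([
  {"jaw": -1, "dp": [-0.47, -0.88, 0], "rotation": [0, 0, 0]},
  {"jaw": -1, "dp": [0, 0, 1], "rotation": [0, 0, 0]},
  {"jaw": -1, "dp": [0, 0, 1], "rotation": [0, 0, 0]},
  {"jaw": -1, "dp": [0, 0, 1], "rotation": [0, 0, 0]},
  {"jaw": -1, "dp": [0, 0, 1], "rotation": [0, 0, 0]},
  {"jaw": -1, "dp": [0, 0, 0.8], "rotation": [0, 0, 0]},
  {"jaw": -1, "dp": [0, 0, 0.8], "rotation": [0, 0, 0]},
  {"jaw": -1, "dp": [0, 0, 0.7], "rotation": [0, 0, 0]},
  {"jaw": -1, "dp": [0, 0, 0], "rotation": [0, 0, 0]},
  {"jaw": -1, "dp": [0, 0, 0], "rotation": [0, 0, 0]},
])

```text
clock: 4.45
eef_pos: [0.5838, 0.1647, 0.0916]
eef_rot: [-0.103, 0.995, 0.0, 0.001]
wrist_force: [0.3, 0.3, 0.1]
grip_width: 0.0852
```

```bash
python3 g.py .584 .164 .088 101.7; python3 -c "
from h import *
snap('side','s1.png',(260,80,420,180),5)"
```

```text
t 4.45 pos [0.5838 0.1647 0.0916] jawyaw 101.81 tilt 0.06 w 0.0852 F [0.3 0.3 0.1] q [ 0.16  0.28  0.05  1.34  0.   -0.04]
now-frame shift [-0.002 -0.027  0.143] after-turn shift [-0.002 -0.027  0.142] turn [-0.     0.011  0.018]
```

View pics/s1.png

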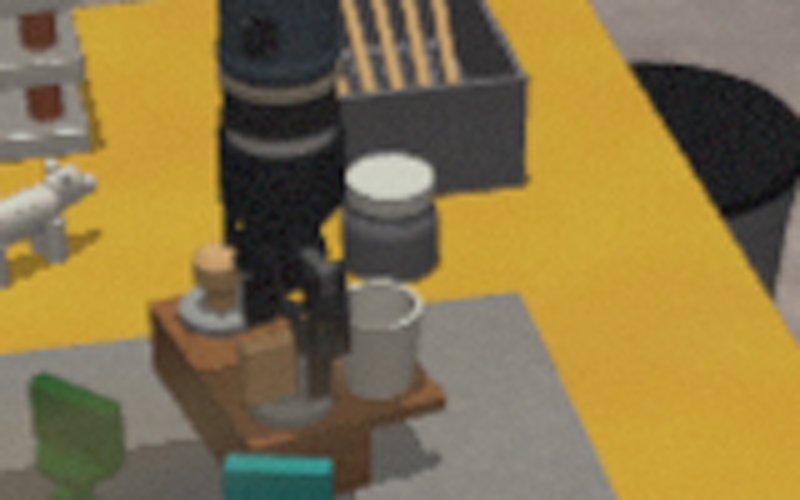

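The side view shows the near finger's tip at about (315,398) beside the paddle (240–336), with everything else standing. I'll check that against the projection.

```bash
python3 - <<'E'
from h import *
f=lambda p:((proj('side',p)-[260,80])*5+2).round(0)
c=np.array([.584,.1647]); kx=np.array([.979,.203]); n=np.array([.203,-.979])
for z in(.075,.088): print(z,'finger in/out',f([*(c+n*.043),z]),f([*(c+n*.055),z]),'±11',f([*(c+n*.055-kx*.011),z]),f([*(c+n*.055+kx*.011),z]))
for z in (.063,.107): print('paddle near corners',f([*(c+n*.008-kx*.032),z]),f([*(c+n*.008+kx*.032),z]))
E
```

```text
0.075 finger in/out [319. 412.] [326. 423.] ±11 [309. 427.] [343. 419.]
0.088 finger in/out [318. 395.] [326. 405.] ±11 [309. 410.] [343. 401.]
paddle near corners [249. 410.] [344. 386.]
paddle near corners [247. 351.] [344. 327.]
```

Emit:
apply_moves([
  {"jaw": 1, "dp": [0, 0, 0], "rotation": [0, 0, 0]},
  {"jaw": 1, "dp": [0, 0, 0], "rotation": [0, 0, 0]},
  {"jaw": 1, "dp": [0, 0, 0], "rotation": [0, 0, 0]},
  {"jaw": 1, "dp": [0, 0, 0], "rotation": [0, 0, 0]},
  {"jaw": 1, "dp": [0, 0, 0], "rotation": [0, 0, 0]},
  {"jaw": 1, "dp": [0, 0, 0], "rotation": [0, 0, 0]},
])

```text
clock: 5.25
eef_pos: [0.5836, 0.1646, 0.0911]
eef_rot: [-0.103, 0.995, 0.0, 0.0]
wrist_force: [0.7, -0.5, 1.2]
grip_width: 0.0151
```

```bash
python3 g.py .584 .164 .2 101.7
```

```text
t 5.25 pos [0.5836 0.1646 0.0911] jawyaw 101.79 tilt 0.03 w 0.0151 F [ 0.7 -0.5  1.2] q [ 0.16  0.28  0.05  1.34  0.   -0.04]
now-frame shift [-0.014 -0.026 -4.358] after-turn shift [-0.012 -0.026 -4.358] turn [0.    0.005 0.016]
```

Emit:
apply_moves([
  {"jaw": 1, "dp": [0, 0, -0.6], "rotation": [0, 0, 0]},
  {"jaw": 1, "dp": [0, 0, -0.8], "rotation": [0, 0, 0]},
  {"jaw": 1, "dp": [0, 0, -0.9], "rotation": [0, 0, 0]},
  {"jaw": 1, "dp": [0, 0, -1], "rotation": [0, 0, 0]},
  {"jaw": 1, "dp": [0, 0, -1], "rotation": [0, 0, 0]},
  {"jaw": 1, "dp": [0, 0, -0.7], "rotation": [0, 0, 0]},
  {"jaw": 1, "dp": [0, 0, 0], "rotation": [0, 0, 0]},
  {"jaw": 1, "dp": [0, 0, 0], "rotation": [0, 0, 0]},
])

```text
clock: 6.25
eef_pos: [0.5829, 0.1644, 0.2147]
eef_rot: [-0.103, 0.995, -0.0, -0.001]
wrist_force: [-0.8, -0.0, -2.8]
grip_width: 0.0149
```

```bash
python3 g.py .575 -.195 .215 88.6;  python3 - <<'E'
from h import *
a=imaging.snapshot('side')[70:170,280:400,::-1];b=imaging.snapshot('top')[150:250,220:300,::-1]
cv2.imwrite('pics/l.png',np.clip(cv2.resize(np.hstack([a,b]),None,fx=4,fy=4,interpolation=cv2.INTER_CUBIC)*1.5,0,255).astype(np.uint8))
E
```

```text
t 6.25 pos [0.5829 0.1644 0.2147] jawyaw 101.79 tilt 0.11 w 0.0149 F [-0.8 -0.  -2.8] q [ 0.16  0.26  0.27  1.58 -0.   -0.04]
now-frame shift [ 3.2490e+00 -1.4009e+01 -8.0000e-03] after-turn shift [-3.4000e-02 -1.4381e+01 -1.4000e-02] turn [-2.000e-03 -1.800e-02  2.199e+00]
```

View pics/l.png

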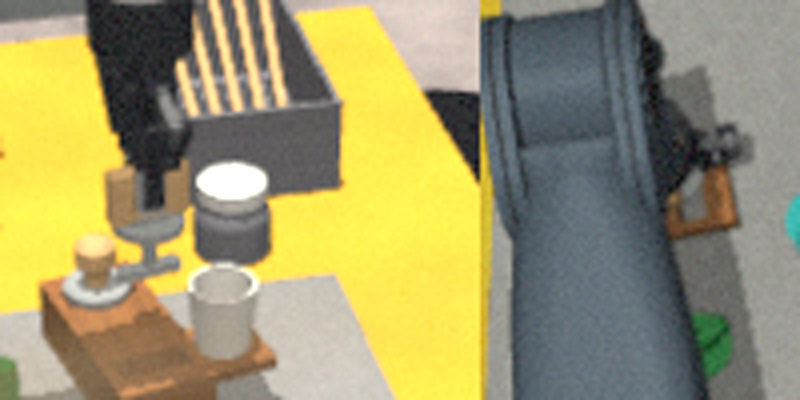

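The key is lifted and upright, with its head at about (145,268). The cup and plug are undisturbed. Next I carry it to the press.

Emit:
apply_moves([
  {"jaw": 1, "dp": [0, 0, 0], "rotation": [0, 0, 0.8]},
  {"jaw": 1, "dp": [0, 0, 0], "rotation": [0, 0, 0.8]},
  {"jaw": 1, "dp": [0, 0, 0], "rotation": [0, 0, 0.6]},
  {"jaw": 1, "dp": [0, -0.7, 0], "rotation": [0, 0, 0]},
  {"jaw": 1, "dp": [0, -1, 0], "rotation": [0, 0, 0]},
  {"jaw": 1, "dp": [0, -1, 0], "rotation": [0, 0, 0]},
  {"jaw": 1, "dp": [0, -1, 0], "rotation": [0, 0, 0]},
  {"jaw": 1, "dp": [0, -1, 0], "rotation": [0, 0, 0]},
  {"jaw": 1, "dp": [0, -1, 0], "rotation": [0, 0, 0]},
  {"jaw": 1, "dp": [0, -1, 0], "rotation": [0, 0, 0]},
  {"jaw": 1, "dp": [0, -1, 0], "rotation": [0, 0, 0]},
  {"jaw": 1, "dp": [0, -1, 0], "rotation": [0, 0, 0]},
])

```text
clock: 7.85
eef_pos: [0.5772, -0.0549, 0.2152]
eef_rot: [0.012, 1.0, -0.0, -0.001]
wrist_force: [0.3, 0.6, -2.0]
grip_width: 0.0153
```

Emit:
apply_moves([
  {"jaw": 1, "dp": [0, -1, 0], "rotation": [0, 0, 0]},
  {"jaw": 1, "dp": [0, -1, 0], "rotation": [0, 0, 0]},
  {"jaw": 1, "dp": [0, -1, 0], "rotation": [0, 0, 0]},
  {"jaw": 1, "dp": [0, -1, 0], "rotation": [0, 0, 0]},
  {"jaw": 1, "dp": [0, -1, 0], "rotation": [0, 0, 0]},
  {"jaw": 1, "dp": [0, -0.7, 0], "rotation": [0, 0, 0]},
  {"jaw": 1, "dp": [0, 0, 0.9], "rotation": [0, 0, 0]},
  {"jaw": 1, "dp": [0, 0, 0], "rotation": [0, 0, 0]},
  {"jaw": 1, "dp": [0, 0, 0], "rotation": [0, 0, 0]},
])

```text
clock: 8.98
eef_pos: [0.5743, -0.1953, 0.1935]
eef_rot: [0.012, 1.0, 0.0, -0.0]
wrist_force: [0.0, -0.2, -1.9]
grip_width: 0.015
```

```bash
python3 g.py .575 -.195 .145 88.6;  python3 - <<'E'
from h import *
f=lambda p:((proj('side',p)-[280,70])*4+1.5).round(0)
print('lift: shoulder c',f([.5829,.1644,.183]),'head mid bottom',f([.5829,.1644,.137]))
a=imaging.snapshot('side')[140:290,280:400,::-1]
cv2.imwrite('pics/p.png',np.clip(cv2.resize(a,None,fx=4,fy=4,interpolation=cv2.INTER_CUBIC)*1.5,0,255).astype(np.uint8))
f=lambda p:((proj('side',p)-[280,140])*4+1.5).round(0)
e=readout.observe()['eef_pos']
for d in(-.036,-.028,-.078): print(d,f(e+[0,0,d]),f(e+[-.024,0,d]),f(e+[.024,0,d]),f(e+[-.028,0,d]),f(e+[.028,0,d]))
E
```

```text
t 8.975 pos [ 0.5743 -0.1953  0.1935] jawyaw 88.62 tilt 0.02 w 0.015 F [ 0.  -0.2 -1.9] q [-0.44  0.26  0.22  1.54 -0.   -0.41]
now-frame shift [-0.027  0.013  1.94 ] after-turn shift [-0.026  0.013  1.94 ] turn [ 0.001 -0.004  0.004]
lift: shoulder c [149. 221.] head mid bottom [150. 273.]
-0.036 [242. 276.] [204. 281.] [280. 271.] [198. 282.] [287. 270.]
-0.028 [242. 266.] [204. 271.] [281. 261.] [198. 272.] [287. 260.]
-0.078 [242. 327.] [204. 332.] [279. 321.] [198. 333.] [285. 321.]
```

View pics/p.png

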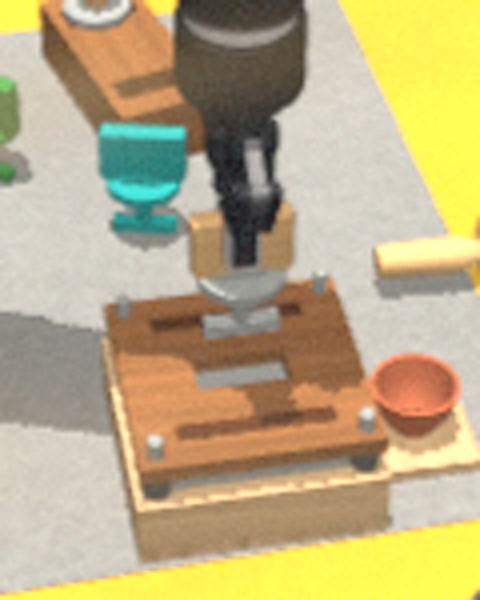

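The key hangs centred on the TCP (paddle 190–295, head 202–281), right above the slot. Now down to just above the keeper.

Emit:
apply_moves([
  {"jaw": 1, "dp": [0, 0.03, 0.8], "rotation": [0, 0, 0]},
  {"jaw": 1, "dp": [0, 0, 0.8], "rotation": [0, 0, 0]},
  {"jaw": 1, "dp": [0, 0, 0.6], "rotation": [0, 0, 0]},
  {"jaw": 1, "dp": [0, 0, 0], "rotation": [0, 0, 0]},
  {"jaw": 1, "dp": [0, 0, 0.12], "rotation": [0, 0, 0]},
  {"jaw": 1, "dp": [0, 0, 0.12], "rotation": [0, 0, 0]},
  {"jaw": 1, "dp": [0, 0, 0.12], "rotation": [0, 0, 0]},
  {"jaw": 1, "dp": [0, 0, 0], "rotation": [0, 0, 0]},
])

```text
clock: 10.02
eef_pos: [0.5744, -0.1946, 0.1291]
eef_rot: [0.012, 1.0, 0.0, -0.0]
wrist_force: [0.5, 0.3, -3.0]
grip_width: 0.0154
```

```bash
python3 g.py .574 -.1945 .12 88.6
```

```text
t 10.025 pos [ 0.5744 -0.1946  0.1291] jawyaw 88.59 tilt 0.02 w 0.0154 F [ 0.5  0.3 -3. ] q [-0.44  0.27  0.11  1.41  0.   -0.41]
now-frame shift [0.017 0.003 0.365] after-turn shift [0.017 0.003 0.365] turn [ 0.002 -0.003 -0.002]
```

No contact yet at the keeper's height. Continuing slowly.

Emit:
apply_moves([
  {"jaw": 1, "dp": [0, 0, 0.1], "rotation": [0, 0, 0]},
  {"jaw": 1, "dp": [0, 0, 0.1], "rotation": [0, 0, 0]},
  {"jaw": 1, "dp": [0, 0, 0], "rotation": [0, 0, 0]},
])

```text
clock: 10.4
eef_pos: [0.5743, -0.1945, 0.1239]
eef_rot: [0.012, 1.0, 0.0, -0.0]
wrist_force: [-0.6, -0.3, -2.7]
grip_width: 0.0151
```

Emit:
apply_moves([
  {"jaw": 1, "dp": [0, 0, 0.08], "rotation": [0, 0, 0]},
  {"jaw": 1, "dp": [0, 0, 0.08], "rotation": [0, 0, 0]},
  {"jaw": 1, "dp": [0, 0, 0], "rotation": [0, 0, 0]},
])

```text
clock: 10.78
eef_pos: [0.5744, -0.1945, 0.12]
eef_rot: [0.012, 1.0, 0.0, -0.0]
wrist_force: [0.4, 0.6, -2.3]
grip_width: 0.0152
```

It went through the keeper without contact. Now I push the lid down, watching the force.

Emit:
apply_moves([
  {"jaw": 1, "dp": [0, 0, 0.12], "rotation": [0, 0, 0]},
  {"jaw": 1, "dp": [0, 0, 0.12], "rotation": [0, 0, 0]},
  {"jaw": 1, "dp": [0, 0, 0], "rotation": [0, 0, 0]},
  {"jaw": 1, "dp": [0, 0, 0], "rotation": [0, 0, 0]},
])

```text
clock: 11.28
eef_pos: [0.5749, -0.1948, 0.1153]
eef_rot: [0.012, 1.0, -0.0, 0.001]
wrist_force: [-1.4, 1.0, 3.5]
grip_width: 0.015
```

Emit:
apply_moves([
  {"jaw": 1, "dp": [0, 0, 0.12], "rotation": [0, 0, 0]},
  {"jaw": 1, "dp": [0, 0, 0.12], "rotation": [0, 0, 0]},
  {"jaw": 1, "dp": [0, 0, 0], "rotation": [0, 0, 0]},
])

```text
clock: 11.65
eef_pos: [0.5749, -0.1948, 0.1095]
eef_rot: [0.012, 1.0, -0.0, 0.001]
wrist_force: [-2.8, 0.4, 7.5]
grip_width: 0.0152
```

Emit:
apply_moves([
  {"jaw": 1, "dp": [0, 0, 0.12], "rotation": [0, 0, 0]},
  {"jaw": 1, "dp": [0, 0, 0.08], "rotation": [0, 0, 0]},
  {"jaw": 1, "dp": [0, 0, 0], "rotation": [0, 0, 0]},
  {"jaw": 1, "dp": [0, 0, 0], "rotation": [0, 0, 0]},
])

```text
clock: 12.15
eef_pos: [0.5749, -0.1948, 0.1055]
eef_rot: [0.012, 1.0, -0.0, 0.001]
wrist_force: [-3.6, 1.6, 9.8]
grip_width: 0.0154
```

```bash
python3 g.py .574 -.1945 .104 88.6
```

```text
t 12.15 pos [ 0.5749 -0.1948  0.1055] jawyaw 88.6 tilt 0.11 w 0.0154 F [-3.6  1.6  9.8] q [-0.44  0.27  0.07  1.36 -0.   -0.41]
now-frame shift [0.035 0.01  0.061] after-turn shift [0.035 0.01  0.061] turn [-0.008  0.016 -0.   ]
```

Emit:
apply_moves([
  {"jaw": 1, "dp": [0.03, 0, 0.06], "rotation": [0, 0, 0]},
  {"jaw": 1, "dp": [0, 0, 0.04], "rotation": [0, 0, 0]},
  {"jaw": 1, "dp": [0, 0, 0], "rotation": [0, 0, 0]},
  {"jaw": 1, "dp": [0, 0, 0], "rotation": [0, 0, 0]},
])

```text
clock: 12.65
eef_pos: [0.5748, -0.1948, 0.1037]
eef_rot: [0.012, 1.0, -0.0, 0.002]
wrist_force: [-2.9, 1.7, 11.1]
grip_width: 0.015
```

```bash
python3 g.py .574 -.1945 .104 88.6
```

```text
t 12.65 pos [ 0.5748 -0.1948  0.1037] jawyaw 88.61 tilt 0.21 w 0.015 F [-2.9  1.7 11.1] q [-0.44  0.27  0.06  1.36  0.   -0.41]
now-frame shift [ 0.034  0.01  -0.011] after-turn shift [ 0.034  0.01  -0.011] turn [-0.009  0.033  0.001]
```

Emit:
apply_moves([
  {"jaw": 1, "dp": [0, 0, 0], "rotation": [0, 0, 0.6]},
  {"jaw": 1, "dp": [0, 0, 0], "rotation": [0, 0, 0.6]},
  {"jaw": 1, "dp": [0, 0, 0], "rotation": [0, 0, 0.6]},
  {"jaw": 1, "dp": [0, 0, 0], "rotation": [0, 0, 0.6]},
  {"jaw": 1, "dp": [0, 0, 0], "rotation": [0, 0, 0.6]},
  {"jaw": 1, "dp": [0, 0, 0], "rotation": [0, 0, 0]},
])

```text
clock: 13.4
eef_pos: [0.5754, -0.1959, 0.1041]
eef_rot: [0.169, 0.986, -0.001, 0.003]
wrist_force: [-1.8, -1.2, 10.9]
grip_width: 0.0155
```

```bash
python3 g.py .574 -.1945 .104 -1.4; python3 -c "
from h import *
print(readout.observe()['wrist_torque'])"
```

```text
t 13.4 pos [ 0.5754 -0.1959  0.1041] jawyaw 70.54 tilt 0.34 w 0.0155 F [-1.8 -1.2 10.9] q [-0.44  0.27  0.06  1.36 -0.   -0.1 ]
now-frame shift [0.073 0.036 0.004] after-turn shift [ 0.056 -0.058  0.004] turn [ 0.021  0.056 11.991]
[ 0.11986253  0.55107794 -0.14842538]
```

Emit:
apply_moves([
  {"jaw": 1, "dp": [0.02, 0.02, 0.02], "rotation": [0, 0, 0.8]},
  {"jaw": 1, "dp": [0, 0, 0], "rotation": [0, 0, 0.8]},
  {"jaw": 1, "dp": [0, 0, 0], "rotation": [0, 0, 0.8]},
  {"jaw": 1, "dp": [0, 0, 0], "rotation": [0, 0, 0.8]},
  {"jaw": 1, "dp": [0, 0, 0], "rotation": [0, 0, 0.8]},
  {"jaw": 1, "dp": [0, 0, 0], "rotation": [0, 0, 0]},
])

```text
clock: 14.15
eef_pos: [0.5751, -0.1955, 0.1037]
eef_rot: [0.37, 0.929, -0.001, 0.003]
wrist_force: [-2.2, -1.1, 11.5]
grip_width: 0.0155
```

```bash
python3 g.py .574 -.1945 .104 -1.4; python3 -c "
from h import *
print(readout.observe()['wrist_torque'])"
```

```text
t 14.15 pos [ 0.5751 -0.1955  0.1037] jawyaw 46.53 tilt 0.35 w 0.0155 F [-2.2 -1.1 11.5] q [-0.44  0.27  0.06  1.36 -0.    0.32]
now-frame shift [ 0.06 -0.   -0.01] after-turn shift [ 0.04  -0.044 -0.01 ] turn [0.029 0.053 7.989]
[-0.05286038  0.66223276 -0.07245158]
```

Emit:
apply_moves([
  {"jaw": 1, "dp": [0, 0, 0], "rotation": [0, 0, 0.8]},
  {"jaw": 1, "dp": [0, 0, 0], "rotation": [0, 0, 0.8]},
  {"jaw": 1, "dp": [0, 0, 0], "rotation": [0, 0, 0.8]},
  {"jaw": 1, "dp": [0, 0, 0], "rotation": [0, 0, 0.8]},
  {"jaw": 1, "dp": [0, 0, 0], "rotation": [0, 0, 0.8]},
  {"jaw": 1, "dp": [0, 0, 0], "rotation": [0, 0, 0.8]},
  {"jaw": 1, "dp": [0, 0, 0], "rotation": [0, 0, 0.8]},
  {"jaw": 1, "dp": [0, 0, 0], "rotation": [0, 0, 0.8]},
  {"jaw": 1, "dp": [0, 0, 0], "rotation": [0, 0, 0.8]},
  {"jaw": 1, "dp": [0, 0, 0], "rotation": [0, 0, 0.8]},
  {"jaw": 1, "dp": [0, 0, 0], "rotation": [0, 0, 0]},
])

```text
clock: 15.52
eef_pos: [0.5759, -0.1953, 0.104]
eef_rot: [0.716, 0.698, 0.001, 0.003]
wrist_force: [-0.3, -0.7, 10.8]
grip_width: 0.0153
```

```bash
python3 g.py .574 -.1945 .104 -1.4; python3 - <<'E'
from h import *
print(readout.observe()['wrist_torque'])
a=imaging.snapshot('side')[140:290,280:400,::-1]
cv2.imwrite('pics/q.png',np.clip(cv2.resize(a,None,fx=4,fy=4,interpolation=cv2.INTER_CUBIC)*1.5,0,255).astype(np.uint8))
E
```

```text
t 15.525 pos [ 0.5759 -0.1953  0.104 ] jawyaw -1.45 tilt 0.42 w 0.0153 F [-0.3 -0.7 10.8] q [-0.44  0.27  0.06  1.35 -0.    1.16]
now-frame shift [ 0.03  -0.076 -0.002] after-turn shift [ 0.03  -0.076 -0.001] turn [ 0.064  0.03  -0.009]
[ 0.16484409  0.30646759 -0.07979608]
```

View pics/q.png

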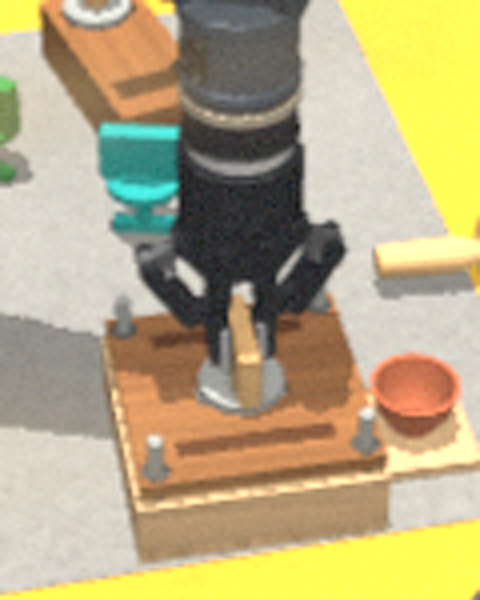

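The paddle is crosswise (about 242,350) and the lid is down. I'll raise it gently until the head seats in the notch.

Emit:
apply_moves([
  {"jaw": 1, "dp": [0, -0.04, -0.08], "rotation": [0, 0, 0]},
  {"jaw": 1, "dp": [0, 0, -0.08], "rotation": [0, 0, 0]},
  {"jaw": 1, "dp": [0, 0, 0], "rotation": [0, 0, 0]},
  {"jaw": 1, "dp": [0, 0, 0], "rotation": [0, 0, 0]},
])

```text
clock: 16.08
eef_pos: [0.5758, -0.1953, 0.1079]
eef_rot: [0.716, 0.698, 0.002, 0.004]
wrist_force: [1.8, -1.5, 9.2]
grip_width: 0.0151
```

Emit:
apply_moves([
  {"jaw": 1, "dp": [0, 0, -0.08], "rotation": [0, 0, 0]},
  {"jaw": 1, "dp": [0, 0, 0], "rotation": [0, 0, 0]},
  {"jaw": 1, "dp": [0, 0, 0], "rotation": [0, 0, 0]},
])

```text
clock: 16.45
eef_pos: [0.5757, -0.1953, 0.1095]
eef_rot: [0.716, 0.698, 0.002, 0.004]
wrist_force: [2.0, -0.8, 7.7]
grip_width: 0.0152
```

Emit:
apply_moves([
  {"jaw": 1, "dp": [0, 0, -0.06], "rotation": [0, 0, 0]},
  {"jaw": 1, "dp": [0, 0, 0], "rotation": [0, 0, 0]},
  {"jaw": 1, "dp": [0, 0, 0], "rotation": [0, 0, 0]},
])

```text
clock: 16.82
eef_pos: [0.5757, -0.1952, 0.11]
eef_rot: [0.716, 0.698, 0.002, 0.004]
wrist_force: [5.9, -0.7, 5.8]
grip_width: 0.015
```

```bash
python3 g.py .574 -.1945 .104 -1.4
```

```text
t 16.825 pos [ 0.5757 -0.1952  0.11  ] jawyaw -1.41 tilt 0.48 w 0.015 F [ 5.9 -0.7  5.8] q [-0.44  0.27  0.07  1.36  0.    1.16]
now-frame shift [ 0.029 -0.07   0.239] after-turn shift [ 0.028 -0.068  0.239] turn [ 0.075  0.026 -0.002]
```

Emit:
apply_moves([
  {"jaw": 1, "dp": [0, 0.04, 0.02], "rotation": [0, 0, 0]},
  {"jaw": 1, "dp": [0, 0, 0], "rotation": [0, 0, 0]},
  {"jaw": 0.3, "dp": [0, 0, 0], "rotation": [0, 0, 0]},
  {"jaw": 0, "dp": [0, 0, 0], "rotation": [0, 0, 0]},
  {"jaw": -0.3, "dp": [0, 0, 0], "rotation": [0, 0, 0]},
  {"jaw": -0.3, "dp": [0, 0, 0], "rotation": [0, 0, 0]},
  {"jaw": -0.3, "dp": [0, 0, 0], "rotation": [0, 0, 0]},
])

```text
clock: 17.7
eef_pos: [0.5733, -0.1939, 0.107]
eef_rot: [0.716, 0.698, -0.0, -0.0]
wrist_force: [-0.2, 0.1, -0.1]
grip_width: 0.0554
```

Emit:
apply_moves([
  {"jaw": -0.3, "dp": [0, 0, -0.6], "rotation": [0, 0, 0]},
  {"jaw": -0.3, "dp": [0, 0, -1], "rotation": [0, 0, 0]},
  {"jaw": -0.3, "dp": [0, 0, -1], "rotation": [0, 0, 0]},
  {"jaw": -0.3, "dp": [0, 0, -1], "rotation": [0, 0, 0]},
  {"jaw": -0.3, "dp": [0, 0, -1], "rotation": [0, 0, 0]},
  {"jaw": -0.3, "dp": [0, 0, 0], "rotation": [0, 0, 0]},
  {"jaw": -0.3, "dp": [0, 0, 0], "rotation": [0, 0, 0]},
])

```text
clock: 18.58
eef_pos: [0.5735, -0.1939, 0.2221]
eef_rot: [0.716, 0.698, -0.0, -0.0]
wrist_force: [-0.1, 0.5, -0.6]
grip_width: 0.0554
```

```bash
python3 g.py .574 -.1945 .104 -1.4; python3 - <<'E'
from h import *
a=imaging.snapshot('side')[140:290,280:400,::-1]
cv2.imwrite('pics/r.png',np.clip(cv2.resize(a,None,fx=4,fy=4,interpolation=cv2.INTER_CUBIC)*1.5,0,255).astype(np.uint8))
f=lambda p:((proj('side',p)-[280,140])*4+1.5).round(0)
for z in(.074,.067): 
  t=[z+.052]; print(z,[f([.5755,-.195+s,z+.052]) for s in(-.032,.032)],'sh near rim',f([.5755,-.223,z+.008]))
E
```

```text
t 18.575 pos [ 0.5735 -0.1939  0.2221] jawyaw -1.41 tilt 0.0 w 0.0554 F [-0.1  0.5 -0.6] q [-0.44  0.26  0.28  1.59  0.    1.16]
now-frame shift [-0.023  0.023  4.723] after-turn shift [-0.022  0.022  4.723] turn [-0.001 -0.    -0.001]
0.074 [array([254., 348.]), array([232., 282.])] sh near rim [252. 396.]
0.067 [array([254., 357.]), array([232., 290.])] sh near rim [252. 404.]
```

View pics/r.png

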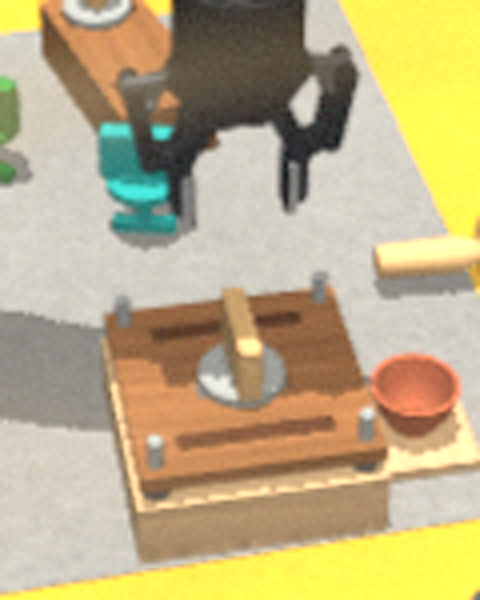

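The key stands crosswise and released in the press, and the bowl is in place. I'll do one enlarged check with a predicted wireframe for tilt and height.

```bash
python3 - <<'E'
from h import *
S=10;o=np.array([325,205])
a=imaging.snapshot('side')[205:250,325:365,::-1]
a=np.clip(cv2.resize(a,None,fx=S,fy=S,interpolation=cv2.INTER_CUBIC)*1.5,0,255).astype(np.uint8); b=a.copy()
f=lambda p:tuple(int(t) for t in ((proj('side',p)-o)*S+S/2))
c=np.array([.5742,-.195]);th=np.radians(-1.4);X=np.array([np.cos(th),np.sin(th)]);Y=np.array([-X[1],X[0]]);z=.074
P=lambda u,v,w:f([*(c+X*u+Y*v),z+w])
for w in(.008,.052):
  q=[P(*t,w) for t in((-.008,-.032),(.008,-.032),(.008,.032),(-.008,.032))]
  cv2.polylines(b,[np.array(q)],True,(255,0,0),1)
for u in(-.008,.008): cv2.line(b,P(u,-.032,.008),P(u,-.032,.052),(255,0,0),1)
r=[P(.028*np.cos(t),.028*np.sin(t),.008) for t in np.linspace(0,6.28,40)]
cv2.polylines(b,[np.array(r)],True,(0,0,255),1)
cv2.imwrite('pics/v.png',np.hstack([a,b]))
E
```

```text
(no output)
```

View pics/v.png

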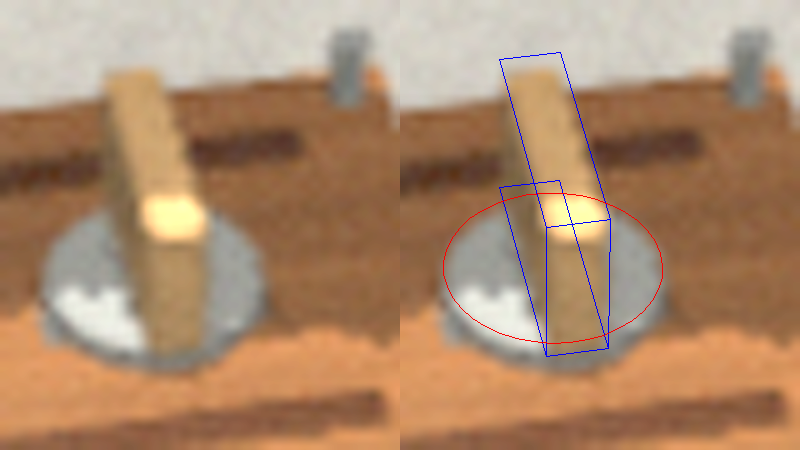

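```bash
python3 -c "
from workcell import bot
print(bot.sign_off())"
```

```text
the job is handed in; nothing more can be done
None
```

The key is in the press and, as far as my checks show, holds the lid down by itself. I handed the job in at about 18.6 s on the robot's clock; no verdict was reported.

**What I did:**
- I gripped the T-key by its paddle, lifted it out of the rack and lowered it through the lid slot.
- It went through the keeper on the first try. I aimed about 2–3 mm to the +y side, because the keeper slot's edge could be seen in the top picture.
- I pushed the lid down about 14 mm (net force about 13.5 N, which matches the springs) and turned the key 90°.
- I then let it rise until the head caught in the notch, with the shoulder at about 74 mm, and let go and backed away.

**Last checks:**
- **Release:** the wrist force was near zero after release, and the gripper was about 0.11 m above where it let go.
- **Pose:** the side picture shows the key crosswise, upright and in the middle, with the lid held down.
- **Height:** in the overlay, the shoulder's outline and the ends of the paddle lay up to about 4 mm off the predicted drawing. I put this down to the paddle's rounded corners and the calibration, so the lid height was not measured exactly.
- **Other objects:** the bowl is where it was in the last picture, and the cup and plug were undisturbed after the lift. I did not check the two bears again at the end, but the gripper's path did not go near them.

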